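# Bring the next dose round in a click-wheel pill dispenser

## Robot

A 6-joint arm with a two-finger parallel gripper is mounted at the origin on a cart in front of the work surface, level with it; the furniture and walls round the work are solid. World frame = base frame: x ahead of the robot, y to its left, z up, the work surface at z = 0. Lengths are in mm, angles in rad, forces in N, time in s.
With the tool pointing down it reaches from about 275 to 825 mm from the base axis. Payload 4.9 kg.
Tool frame: the origin (TCP) lies at the very end of the fingers, on their centre line; the grasp point (between the pads) lies 19 mm behind it; z points along the fingers, y is the line along which they close (so a half turn about z gives the same grasp; the last joint's range is limited). The gripper opens to 85 mm and grips with 20 to 120 N. Pads are 22 mm wide; open, the fingers measure 114 mm over their backs; the gripper's body (76 mm by 85 mm) begins 54 mm behind the grasp point. The pads swing forward as they close: fully open they stand 13 mm farther back than shut.
Start: joints at [-1.319, 0.326, -0.193, 1.052, 0, 1.437], TCP at [206.978, -509.587, 231.281] pointing down, gripper open.
Joint ranges: [-2.65, 2.65], [-0.97, 1.79], [-1.3, 1.35], [-1.93, 2.1], [-1.47, 1.37], [-3.14, 3.14]. Speed limits (rad/s): [2.57, 2.57, 3.14, 3.14, 3.14, 3.14].

## Interface

Orientations are given as a unit quaternion [x, y, z, w].
In Python, from workcell import r gives the robot as it stands.
- The arm moves only by the tool carry_out, never from a script. Its argument "steps" is a list of rows, each a list of 7 numbers: the turn, a rotation vector about the tool's x, y, z in rad, then the shift along the tool's x, y, z in units of 25 mm (1.0 is 25 mm), then the gripper's target within -1 to 1 (fully open at 1, half-way at 0, shut at -1). In form: [[rx, ry, rz, tx, ty, tz, claw], ...]. A call has 1 to 12 rows; each row shifts and turns the commanded pose from where the row before left it, along the tool's axes as they then stand; what a row does not reach is not made up. A row lasts 1/8 s, in which the tool goes at most 62.5 mm and 10.7 degrees, less where a joint would pass 70% of its speed; a pose out of reach is approached as far as the arm can. A call is refused whole if a number of a shift passes 1 or a number of a turn 0.188, either way. A call with a gripper value outside its range is refused whole. The fingers move at their own pace and stop on an object; "squeeze" is the grip in N (left out, the last holds). Time passes only in rows, so rows that do not move let the fingers close. It gives the time, the measured TCP pose, the force, the opening and the grip force at its end, in the units of the state.
- r.observe(): the state, without advancing time (a new reading comes with each control period).
- r.capture(name): name is "side" or "top"; returns a dict with "image" (400x640x3 uint8, blue, green, red), "z_map" (400x640 float32, mm along the optical axis (not along the pixel's ray), 0 where there is no reading), "fx", "fy", "cx", "cy" (pixels), "view" (4x4, takes a point from world to camera coordinates). Camera axes: x right, y up, looking along -z (the intrinsics and any distortion apply to the point x, -y, -z); pixel columns grow to the right and rows downward; lengths in mm; the calibration is good to about 2 mm. A picture is of the moment at which its call begins.
- r.close_job(): hands the job in; it is judged then, once.
The state is a dict: "time_s": time; "joint_pos": joint angles; "joint_velocities": joint speeds; "joint_efforts": joint torques, N m; "position": TCP position; "orientation": TCP orientation; "force": force on the tool from outside, world axes, zero at the start; "ft_torque": the same for the moment, N m; "opening": opening from 0.0 (shut) to 1.0 (fully open); "grip_force": force on a finger pad.
Only numpy, scipy, OpenCV 4.12 (cv2) and the standard library are available. Lean on these libraries where they do the work, as an engineer would, in place of code of your own. Each camera call takes 0.05 s, during which the arm holds its last target. There are 200 camera calls.

## Task

The round pill dispenser has an empty compartment under its one opening. Flick its wheel round by the finger tabs on its edge, click by click the way the raised arrow points, until the first compartment that still holds tablets has clicked in under the opening, and do not let it run on past that one. Only then push the shutter by its upright fin fully open to uncover the dose; use fingertips only, without lifting the dispenser or shoving it from its place, and leave the vitamin jar, tablet carton, dropper bottle and teaspoon as they stand.

Things in the scene. Friction and masses are not known exactly. Their poses are not given: they have to be found in the camera images.
- dispenser: round white pill dispenser with a grey wheel, loose on the worktop on a rubber foot, 0.9 kg, 176 mm across and 68 mm high overall. Origin: centre of its underside, on the axis of wheel and shutter; z up; its -x axis points from the centre to the middle of its one opening. Foot: radius 69 mm, 13.5 mm high. White spindle cap in the middle: radius 16.5 mm, top at 58 mm.
- wheel_centre (a point): point on the dispenser's axis half-way up the wheel, 27.5 mm above the worktop. Wheel: drum of 60 mm radius with eight compartments, 15.5 to 39.5 mm high; eight radial finger tabs of the same height, 7.5 mm thick, stand out from it to 88 mm radius, one at each wall between compartments. Outside the drum, between the tabs, fingertips have free room all round.
- opening (a point): middle of the wedge-shaped opening (38 degrees wide) in the fixed clear cover, 42 mm from the axis on the dispenser's -x side. Cover: 60 mm radius, top 46 mm above the worktop; a raised white arrow on it shows the way the wheel goes on, counter-clockwise seen from above. The shutter lies over the opening at the start.
- dispenser_wheel (a joint): wheel turn in rad, growing counter-clockwise seen from above. It rests in a click at each k x 0.785 (k = 0 to 7): compartment k is then under the opening and the tabs are 22.5 degrees either side of the opening's middle and every 45 degrees on. 0 to 4 are empty, 5 to 7 hold tablets: 5 stands under the opening at 3.927. It starts 1 to 4 clicks short of that. See also tab_click.
- tab_click (a point): a point on the dispenser's axis, for the wheel's click: a sprung roller holds the wheel in each rest with about 2 N at the tabs. Pushed on by 28 to 45 degrees and let go, it snaps to the next rest by itself and stops there; pushed less than 17 degrees, it falls back; near half-way it may stay balanced. End stops just beyond rests 0 and 7.
- dispenser_shutter (a joint): turn of the shutter in rad: 0 = shut over the opening (as at the start), 0.90 = fully open against its stop; opens clockwise seen from above, stays where it is left, takes about 1 N at the fin.
- fin (a point): centre of the shutter's upright fin, which goes round with the shutter at 46 mm from the dispenser's axis: 22 mm long radially, 7 mm thick, 49 to 68 mm above the worktop. Shutter blade: wedge out to 60 mm radius, top at 50 mm; pushed at a side of the fin.
- vitamin_jar: clear jar with green lid and coloured vitamin sweets, 75 mm across, 127 mm high, loose bystander at the left; origin at the centre of its underside
- tablet_box: small white tablet carton, 32x84x47 mm, loose bystander at the left; origin at the centre of its underside
- dropper_bottle: small brown bottle with black dropper, 33 mm across, 102 mm high, loose bystander at the right, to the rear; origin at the centre of its underside
- teaspoon: steel teaspoon lying flat, 130x26x11 mm, loose bystander at the right, towards the sink; origin at the centre of its underside

How it is judged:
By the outcome, as a careful person would: the job done as asked, in the order asked, and still so for the second after the job is handed in, with the robot touching nothing.
It also fails if it takes over 64 s, if anything falls off the work surface, if the arm or the gripper's body presses on something with over 40 N, if the wrist force passes 120 N, or if a joint passes its speed limit or range.

## Working session

There is one attempt and no reset: what is moved stays moved. The work goes in short steps, Python scripts to look and compute and a tool call to move; the robot and the scene stay as the last step left them, time stands still between calls to the robot, and variables do not carry over. Pictures are saved under pics/ and viewed, at most 10 in all, crops included, and the job is handed in when it is done.

Besides the shell and the picture viewer there is one more tool, called after "Emit:" as a command line: name --pt "numbers of a row" for each row, then --argument value for the rest. carry_out: Moves the arm, as the interface text tells. Its arguments: {"type":"object","properties":{"steps":{"type":"array","items":{"type":"array","items":{"type":"number"}}},"squeeze":{"type":"number"}},"required":["steps"]}

```bash
mkdir -p pics
cat > h.py <<'E'
from workcell import r
import numpy as np, cv2
def cap(n,f):
    c=r.capture(n); cv2.imwrite('pics/'+f+'.png',c['image']); np.savez('pics/'+f,**c); return c
def ld(f): return np.load('pics/'+f+'.npz')
def w(c,u,v,z=None):
    d=np.array([(u-c['cx'])/c['fx'],-(v-c['cy'])/c['fy'],-1.])
    V=np.linalg.inv(c['view']); 
    R=V[:3,:3]@d; o=V[:3,3]
    s=c['z_map'][int(v),int(u)] if z is None else (z-o[2])/R[2]
    return o+s*R
def px(c,p):
    q=c['view']@np.append(p,1); return c['fx']*q[0]/-q[2]+c['cx'], c['fy']*-q[1]/-q[2]+c['cy']
E
python3 - <<'E'
from h import *
for n in('top','side'):
    c=cap(n,n+'0'); print(n,c['view'].round(3).tolist(),c['fx'],c['cx'],c['cy'],[k for k in c])
print(r.observe())
E
```

```text
top [[-0.012, -1.0, 0.012, -3.825], [0.994, -0.011, 0.113, -512.882], [-0.113, 0.013, 0.994, -849.64], [0.0, 0.0, 0.0, 1.0]] 389.81795676572926 321.4235753276451 201.9452827074992 ['image', 'z_map', 'fx', 'fy', 'cx', 'cy', 'view']
side [[0.999, -0.03, 0.009, -515.865], [0.012, 0.63, 0.777, -53.117], [-0.03, -0.776, 0.63, -1070.519], [0.0, 0.0, 0.0, 1.0]] 488.15430930611956 317.6655362404248 196.45832192109575 ['image', 'z_map', 'fx', 'fy', 'cx', 'cy', 'view']
{'time_s': 0.1, 'joint_pos': array([-1.31919846e+00,  3.26856931e-01, -1.93489220e-01,  1.05201252e+00,
       -3.02561030e-05,  1.43662220e+00]), 'joint_velocities': array([ 0.00104975, -0.00262337,  0.00256245, -0.0016164 , -0.00082738,
       -0.00116685]), 'joint_efforts': array([ 8.42795507e-04, -4.44239008e+01,  2.63037819e+01,  7.93984334e-03,
       -8.38804908e-05, -1.17070138e-05]), 'position': array([ 206.83321179, -509.05602569,  230.58510909]), 'orientation': array([ 9.81454798e-01,  1.91692121e-01, -6.09397180e-05, -7.78938561e-04]), 'force': array([-0.1948536 ,  0.11247638,  0.08429258]), 'ft_torque': array([-0.02837484, -0.00490941,  0.04719451]), 'grip_force': 0.0, 'opening': 1.0019483312616349}
```

View pics/top0.png

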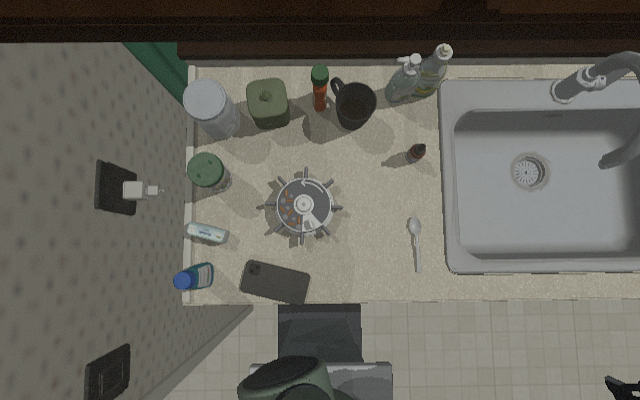

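View pics/side0.png

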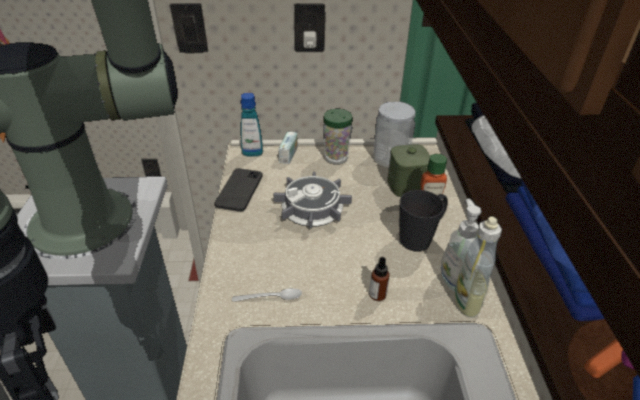

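Run:
```python
from h import *
c=ld('top0'); im=c['image'][155:255,250:360]
cv2.imwrite('pics/c0.png',cv2.resize(im,(660,600),interpolation=cv2.INTER_CUBIC))
for u,v in[(304,204)]: print(w(c,u,v,58),w(c,u,v))
```

```text
[505.42290596  28.75286451  58.        ] [505.2162839   28.69277919  59.89719039]
```

View pics/c0.png

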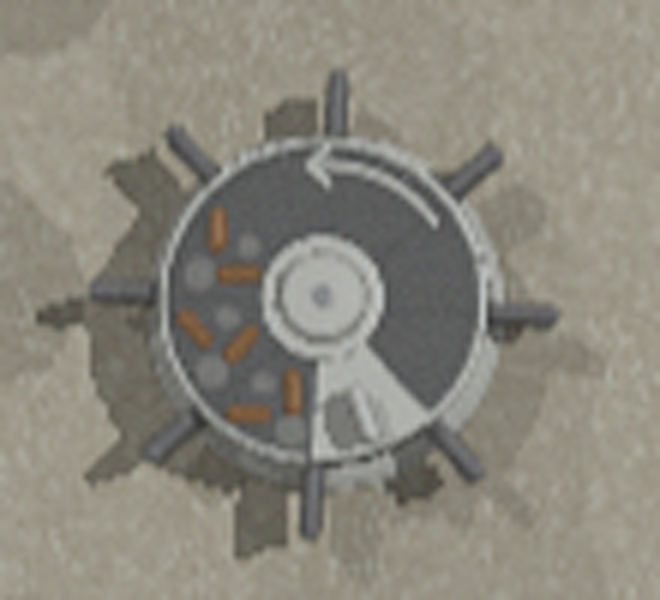

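Crop: hub at (322,297), opening and shutter at lower right (fin about (368,410)), and three compartments with tablets on the left. The first of these starts right beside the shutter, clockwise of it, so one click is needed. Next I refine the pose from the tab tips.

Run:
```python
from h import *
from scipy.optimize import least_squares
c=ld('top0')
P=lambda u,v,z:w(c,250+(u+.5)/6-.5,155+(v+.5)/6-.5,z)[:2]
print('cap',P(322,297,58),'cam',np.linalg.inv(c['view'])[:3,3])
t=np.array([P(*q,39.5) for q in[(338,72),(494,150),(556,316),(476,474),(311,537),(150,455),(93,289),(172,130)]])
k=np.arange(8)
f=lambda p:(np.c_[p[0]+p[3]*np.cos(p[2]-k*np.pi/4),p[1]+p[3]*np.sin(p[2]-k*np.pi/4)]-t).ravel()
s=least_squares(f,[505,29,0,88]);print(s.x,np.degrees(s.x[2]),s.fun.round(1))
a=P(365,410,68);print('fin',a,np.degrees(np.arctan2(*(a-s.x[:2])[::-1]))%360)
from scipy.spatial.transform import Rotation as R
o=r.observe();print(R.from_quat(o['orientation']).as_matrix().round(3))
```

```text
cap [505.25785196  30.38619647] cam [413.48052617   2.01619046 902.2089769 ]
[ 5.05556274e+02  3.03197455e+01 -6.82230979e-02  8.58753035e+01] -3.9088955776823333 [-0.8  0.   0.1 -0.8  0.4  0.3 -0.3 -0.9  1.   0.5 -0.4  0.4  0.3  0.2
 -0.3  0.2]
fin [463.46606261  14.99291238] 200.00871285931598
[[ 0.927  0.376 -0.   ]
 [ 0.376 -0.927  0.002]
 [ 0.    -0.002 -1.   ]]
```

Emit:
carry_out --pt "0 0 0 0.5 -0.4 0 -1" --pt "0 0 0 0.94 -0.75 0 -1" --pt "0 0 0 0.94 -0.75 0 -1" --pt "0 0 0 0.94 -0.75 0 -1" --pt "0 0 0 0.94 -0.75 0 -1" --pt "0 0 0 0.94 -0.75 0 -1" --pt "0 0 0 0.94 -0.75 0 -1" --pt "0 0 0 0.94 -0.75 0 -1" --pt "0 0 0 0.94 -0.75 0 -1" --pt "0 0 0 0.94 -0.75 0 -1" --pt "0 0 0 0.94 -0.75 0 -1" --pt "0 0 0 0.94 -0.75 0 -1"

```text
time_s: 1.6
position: [376.7, -205.3, 231.2]
orientation: [0.981, 0.192, -0.0, -0.0]
force: [0.6, -1.0, -0.7]
opening: -0.002
grip_force: 0.0
```

Emit:
carry_out --pt "0 0 0 0.94 -0.75 0 -1" --pt "0 0 0 0.94 -0.75 0 -1" --pt "0 0 0 0.94 -0.75 0.4 -1" --pt "0 0 0 0.94 -0.75 0.4 -1" --pt "0 0 0 0.94 -0.75 0.4 -1" --pt "0 0 0 0.94 -0.75 0.4 -1" --pt "0 0 -0.147 0 0 0.4 -1" --pt "0 0 -0.147 0 0 0.4 -1" --pt "0 0 -0.147 0 0 0 -1" --pt "0 0 -0.147 0 0 0 -1" --pt "0 0 -0.147 0 0 0 -1" --pt "0 0 0 0 0 0 -1"

```text
time_s: 3.1
position: [464.3, -49.2, 171.2]
orientation: [0.847, 0.531, -0.0, -0.0]
force: [0.6, -0.4, 0.2]
opening: -0.003
grip_force: 0.0
```

```bash
cat > st.py <<'E'
from h import *
from scipy.spatial.transform import Rotation as R
C=np.array([505.4,30.3])
def st(C=C):
    o=r.observe();M=R.from_quat(o['orientation']).as_matrix();d=o['position'][:2]-C
    print('t',round(o['time_s'],2),o['position'].round(1),'yaw',np.degrees(np.arctan2(M[1,0],M[0,0])).round(2),'tilt',M[:,2].round(3),'r',np.hypot(*d).round(1),'th',(np.degrees(np.arctan2(d[1],d[0]))%360).round(1),'F',o['force'].round(2),'open',o['opening'],'q6',o['joint_pos'][5].round(2))
    return o,M
def to(x,y,z):
    o,M=st(); print('units',(M.T@(np.array([x,y,z])-o['position'])/25).round(3))
E
python3 - <<'E'
from st import *
to(472.1,-38,50)
cap('side','s1'); c=cap('top','t1')
cv2.imwrite('pics/t1c.png',cv2.resize(c['image'][155:255,250:360],(660,600),interpolation=cv2.INTER_CUBIC))
E
```

```text
t 3.1 [464.3 -49.2 171.2] yaw 64.15 tilt [-0.  0. -1.] r 89.5 th 242.7 F [ 0.64 -0.39  0.23] open -0.003050206854524666 q6 1.76
units [0.538 0.087 4.849]
```

Emit:
carry_out --pt "0 0 0 0.27 0.05 0.5 -1" --pt "0 0 0 0.27 0.04 0.9 -1" --pt "0 0 0 0 0 0.9 -1" --pt "0 0 0 0 0 0.9 -1" --pt "0 0 0 0 0 0.8 -1" --pt "0 0 0 0 0 0.4 -1" --pt "0 0 0 0 0 0 -1"

```text
time_s: 4.08
position: [472.2, -38.4, 60.5]
orientation: [0.847, 0.531, -0.001, -0.001]
force: [0.3, 0.3, 0.0]
opening: -0.003
grip_force: 0.0
```

Run:
```python
from st import *
st()
c=cap('side','s2'); a=c['image'][140:260,250:380]
d=cap('top','t2')['image'][155:255,250:360]
cv2.imwrite('pics/c2.png',np.hstack([cv2.resize(a,(400,369),interpolation=2),cv2.resize(d,(400,369),interpolation=2)]))
```

```text
t 4.08 [472.2 -38.4  60.5] yaw 64.2 tilt [-0.002  0.001 -1.   ] r 76.3 th 244.2 F [0.31 0.35 0.03] open -0.002587944680161313 q6 1.78
```

View pics/c2.png

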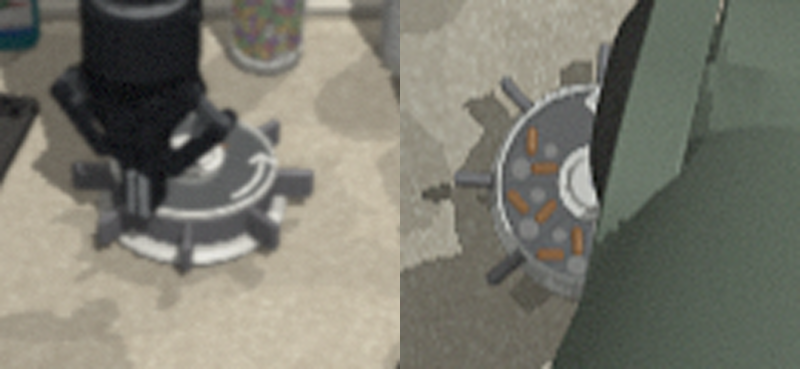

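Side view: the closed fingertips at (140,210) stand over the gap between the near tabs at (105,230) and (185,245). I'll go down and sweep.

Emit:
carry_out --pt "0 0 0 0 0 0.5 -1" --pt "0 0 0 0 0 0.5 -1" --pt "0 0 0 0 0 0.4 -1" --pt "0 0 0 0 0 0.18 -1" --pt "0 0 0 0 0 0 -1"

```text
time_s: 4.8
position: [472.5, -38.7, 21.3]
orientation: [0.847, 0.531, -0.0, -0.0]
force: [0.5, 0.1, -0.2]
opening: 0.001
grip_force: 0.0
```

Run:
```python
from st import *
st()
# per-row arc of 3 deg with tool x inward, radius 76
import numpy as np
d=np.radians(3);o=np.array([76*np.cos(d)-76,76*np.sin(d)])  # radial out, tangential ccw
th=np.radians(244.2);_,M=st()
rad=np.array([np.cos(th),np.sin(th),0]);tan=np.array([-np.sin(th),np.cos(th),0])
print(M.T@(o[0]*rad+o[1]*tan)/25)
```

```text
t 4.8 [472.5 -38.7  21.3] yaw 64.21 tilt [-0.001  0.    -1.   ] r 76.5 th 244.5 F [ 0.54  0.14 -0.17] open 0.0007507064561957162 q6 1.78
t 4.8 [472.5 -38.7  21.3] yaw 64.21 tilt [-0.001  0.    -1.   ] r 76.5 th 244.5 F [ 0.54  0.14 -0.17] open 0.0007507064561957162 q6 1.78
[ 4.13784820e-03  1.59101973e-01 -1.53297888e-04]
```

Emit:
carry_out --pt "0 0 -0.0524 0.004 0.159 0 -1" --pt "0 0 -0.0524 0.004 0.159 0 -1" --pt "0 0 -0.0524 0.004 0.159 0 -1" --pt "0 0 -0.0524 0.004 0.159 0 -1" --pt "0 0 -0.0524 0.004 0.159 0 -1" --pt "0 0 -0.0524 0.004 0.159 0 -1" --pt "0 0 -0.0524 0.004 0.159 0 -1"

```text
time_s: 5.68
position: [499.2, -46.3, 22.0]
orientation: [0.735, 0.678, -0.0, -0.0]
force: [-0.9, -0.6, 0.9]
opening: -0.002
grip_force: 0.8
```

Run:
```python
from st import *
st()
c=cap('side','s3'); a=c['image'][140:260,250:380]
d=cap('top','t3')['image'][155:255,250:360]
cv2.imwrite('pics/c3.png',np.hstack([cv2.resize(a,(400,369),interpolation=2),cv2.resize(d,(400,369),interpolation=2)]))
```

```text
t 5.67 [499.2 -46.3  22. ] yaw 85.32 tilt [-0.001 -0.    -1.   ] r 76.8 th 265.4 F [-0.89 -0.55  0.86] open -0.00180263312157967 q6 1.41
```

View pics/c3.png

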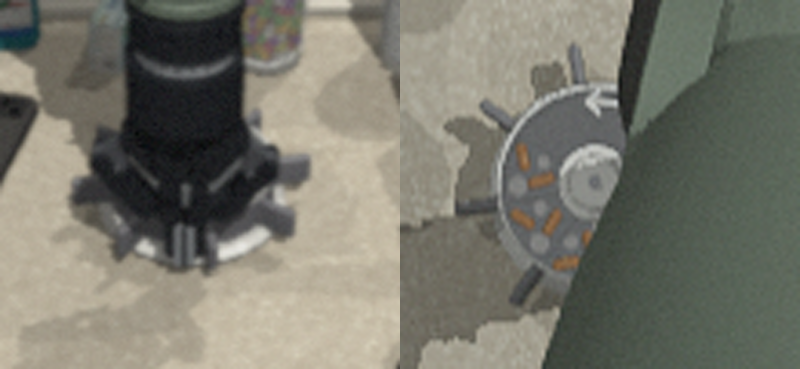

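The finger has touched and turned the wheel by about 12°, and the dispenser has not moved. I'll finish the sweep to about 289°.

Emit:
carry_out --pt "0 0 -0.0524 0.004 0.159 0 -1" --pt "0 0 -0.0524 0.004 0.159 0 -1" --pt "0 0 -0.0524 0.004 0.159 0 -1" --pt "0 0 -0.0524 0.004 0.159 0 -1" --pt "0 0 -0.0524 0.004 0.159 0 -1" --pt "0 0 -0.0524 0.004 0.159 0 -1" --pt "0 0 -0.0524 0.004 0.159 0 -1" --pt "0 0 -0.0524 0.004 0.159 0 -1" --pt "0 0 0 0 0 0 -1" --pt "0 0 0 0 0 0 -1"

```text
time_s: 7.02
position: [530.8, -42.2, 21.9]
orientation: [0.579, 0.815, -0.0, 0.0]
force: [-0.2, 1.0, -0.7]
opening: -0.002
grip_force: 0.0
```

Run:
```python
from st import *
st()
c=cap('side','s4'); a=c['image'][140:260,250:380]
d=cap('top','t4')['image'][155:255,250:360]
cv2.imwrite('pics/c4.png',np.hstack([cv2.resize(a,(400,369),interpolation=2),cv2.resize(d,(400,369),interpolation=2)]))
```

```text
t 7.03 [530.8 -42.2  21.9] yaw 109.19 tilt [ 0. -0. -1.] r 76.8 th 289.3 F [-0.23  1.01 -0.66] open -0.00165675367359055 q6 1.02
```

View pics/c4.png

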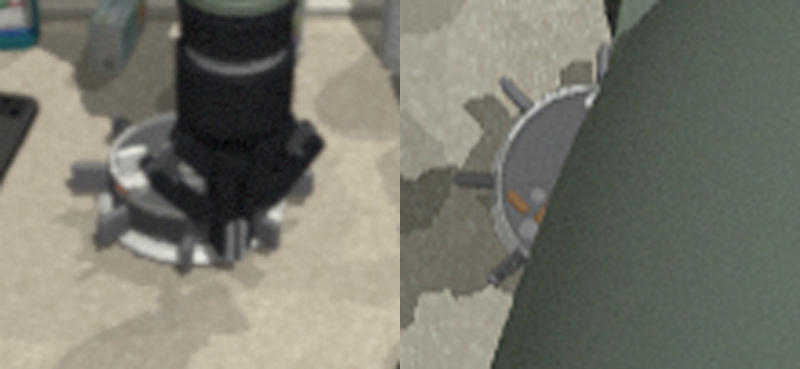

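The tabs are back on the rest pattern and the tablets have moved on by one compartment: the upper-left one is now empty. I'll lift straight up and turn for the shutter.

Emit:
carry_out --pt "0 0 0 0 0 -0.4 -1" --pt "0 0 0 0 0 -0.7 -1" --pt "0 0 0 0 0 -0.9 -1" --pt "0 0 0 0 0 -0.9 -1" --pt "0 0 0 0 0 -0.4 -1" --pt "0 0 -0.173 0 0 0 -1" --pt "0 0 -0.173 0 0 0 -1" --pt "0 0 -0.173 0 0 0 -1" --pt "0 0 -0.173 0 0 0 -1" --pt "0 0 -0.173 0 0 0 -1" --pt "0 0 -0.173 0 0 0 -1" --pt "0 0 -0.173 0 0 0 -1"

```text
time_s: 8.62
position: [530.6, -42.1, 104.1]
orientation: [0.009, 1.0, 0.0, -0.0]
force: [-0.0, 0.3, 0.2]
opening: -0.001
grip_force: 0.0
```

Emit:
carry_out --pt "0 0 -0.173 0 0 0 -1" --pt "0 0 -0.173 0 0 0 -1" --pt "0 0 0 0 0 0 -1"

```text
time_s: 9.0
position: [530.7, -42.1, 104.1]
orientation: [-0.159, 0.987, 0.0, -0.0]
force: [0.3, -0.1, -0.7]
opening: -0.001
grip_force: 0.0
```

Run:
```python
from st import *
to(469.5,-13.4,55)
c=cap('side','s5'); a=c['image'][140:260,250:380]
d=cap('top','t5')['image'][155:255,250:360]
cv2.imwrite('pics/c5.png',np.hstack([cv2.resize(a,(400,369),interpolation=2),cv2.resize(d,(400,369),interpolation=2)]))
```

```text
t 9.0 [530.7 -42.1 104.1] yaw -161.66 tilt [-0.  0. -1.] r 76.7 th 289.2 F [ 0.27 -0.11 -0.75] open -0.0007173406682053549 q6 -0.54
units [1.96  1.86  1.967]
```

View pics/c5.png

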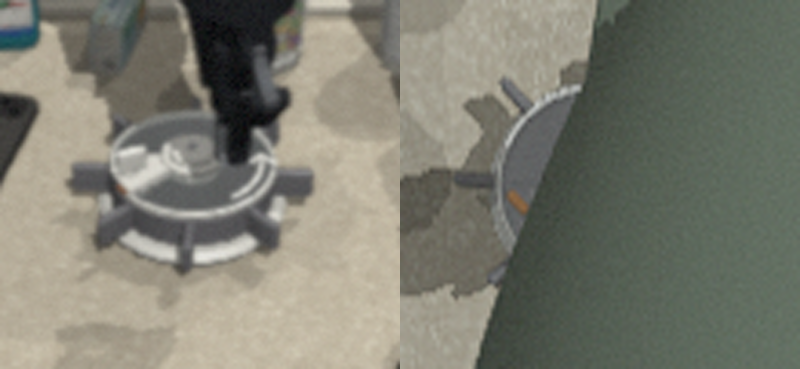

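Emit:
carry_out --pt "0 0 0 0.5 0.46 0 -1" --pt "0 0 0 0.96 0.9 0 -1" --pt "0 0 0 0.5 0.5 0 -1" --pt "0 0 0 0 0 0.6 -1" --pt "0 0 0 0 0 0.6 -1" --pt "0 0 0 0 0 0.5 -1" --pt "0 0 0 0 0 0.24 -1" --pt "0 0 0 0 0 0 -1"

```text
time_s: 10.1
position: [469.5, -13.5, 55.4]
orientation: [-0.16, 0.987, 0.0, -0.0]
force: [0.4, -0.5, 1.4]
opening: -0.002
grip_force: 0.0
```

Run:
```python
from st import *
o,M=st()
# tool-frame shift for a rotation of -3 deg about axis C
d=np.radians(-3);p=np.append(o['position'][:2]-C,0)
q=R.from_rotvec([0,0,d]).apply(p)
print((M.T@(q-p)/25).round(3),'x',(M.T@p).round(1))
c=cap('side','s6')['image'][140:260,250:380]
cv2.imwrite('pics/c6.png',cv2.resize(c,(600,554),interpolation=2))
```

```text
t 10.1 [469.5 -13.5  55.4] yaw -161.56 tilt [-0.001  0.    -1.   ] r 56.7 th 230.6 F [ 0.37 -0.5   1.42] open -0.0020719573902163945 q6 -0.51
[0.061 0.102 0.   ] x [ 48.  -30.2   0. ]
```

View pics/c6.png

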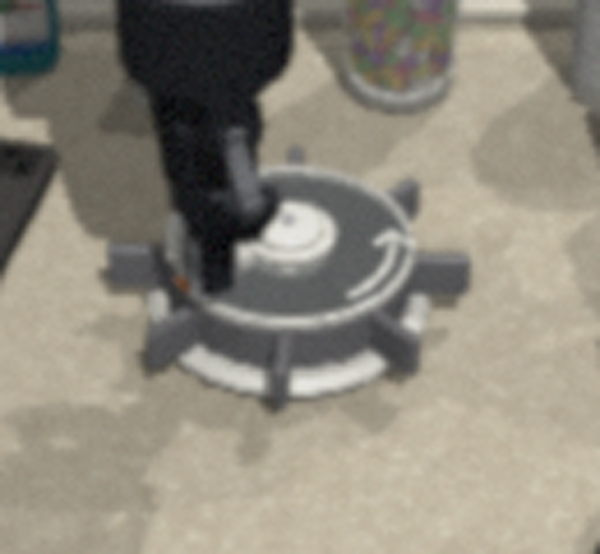

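Emit:
carry_out --pt "0 0 0 0 0.16 0 -1" --pt "0 0 0 0 0.16 0 -1" --pt "0 0 0 0 0.12 0 -1" --pt "0 0 0.0524 0.035 0.1015 0 -1" --pt "0 0 0.0524 0.035 0.1015 0 -1" --pt "0 0 0.0524 0.035 0.1015 0 -1" --pt "0 0 0.0524 0.035 0.1015 0 -1" --pt "0 0 0.0524 0.035 0.1015 0 -1" --pt "0 0 0.0524 0.035 0.1015 0 -1" --pt "0 0 0.0524 0.035 0.1015 0 -1" --pt "0 0 0.0524 0.035 0.1015 0 -1" --pt "0 0 0 0 0 0 -1"

```text
time_s: 11.65
position: [456.4, 16.1, 55.9]
orientation: [0.048, 0.999, -0.0, -0.0]
force: [-0.4, -0.1, -0.2]
opening: -0.0
grip_force: 0.0
```

Emit:
carry_out --pt "0 0 0.0524 0.035 0.1015 0 -1" --pt "0 0 0.0524 0.035 0.1015 0 -1" --pt "0 0 0.0524 0.035 0.1015 0 -1" --pt "0 0 0.0524 0.035 0.1015 0 -1" --pt "0 0 0.0524 0.035 0.1015 0 -1" --pt "0 0 0.0524 0.035 0.1015 0 -1" --pt "0 0 0 0 0 0 -1"

```text
time_s: 12.52
position: [454.8, 31.9, 55.8]
orientation: [0.203, 0.979, -0.0, -0.0]
force: [0.4, 0.2, -1.2]
opening: -0.004
grip_force: 0.1
```

Run:
```python
from st import *
o,M=st(); print('tool-frame',(M.T@np.append(o['position'][:2]-C,0)).round(1),'Ftool',(M.T@o['force']).round(2))
a=cap('side','s7')['image'][140:260,250:380]
d=cap('top','t7')['image'][155:255,250:360]
cv2.imwrite('pics/c7.png',np.hstack([cv2.resize(a,(400,369),interpolation=2),cv2.resize(d,(400,369),interpolation=2)]))
```

```text
t 12.53 [454.8  31.9  55.8] yaw 156.52 tilt [-0.  0. -1.] r 50.6 th 178.2 F [ 0.4   0.2  -1.16] open -0.0038557258735502464 q6 0.32
tool-frame [ 47.  -18.7   0. ] Ftool [-0.29  0.34  1.16]
```

View pics/c7.png

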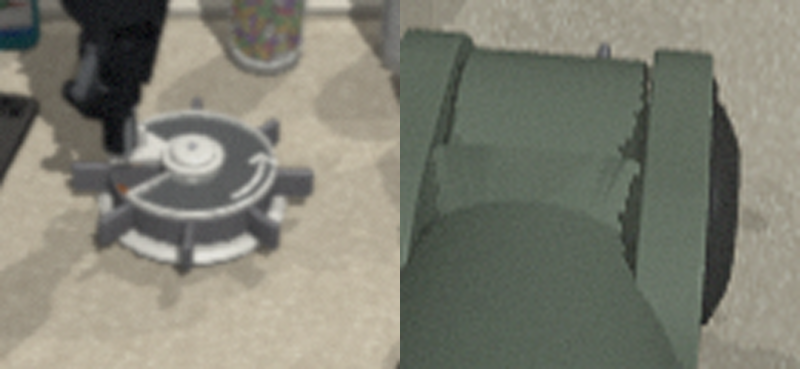

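Emit:
carry_out --pt "0 0 0.0524 0.035 0.1015 0 -1" --pt "0 0 0.0524 0.035 0.1015 0 -1" --pt "0 0 0.0524 0.035 0.1015 0 -1" --pt "0 0 0 0 0 0 -1"

```text
time_s: 13.12
position: [455.9, 39.8, 55.8]
orientation: [0.28, 0.96, 0.0, -0.0]
force: [0.1, -0.0, -0.6]
opening: -0.003
grip_force: 0.1
```

Emit:
carry_out --pt "0 0 0 0 0.03 0 -1" --pt "0 0 0 0 0 0 -1"

```text
time_s: 13.38
position: [456.3, 40.4, 55.8]
orientation: [0.28, 0.96, -0.0, -0.0]
force: [-0.5, -0.3, 1.1]
opening: 0.0
grip_force: 0.3
```

Emit:
carry_out --pt "0 0 0 0 0.03 0 -1" --pt "0 0 0 0 0 0 -1"

```text
time_s: 13.62
position: [456.7, 41.1, 55.8]
orientation: [0.28, 0.96, 0.0, -0.0]
force: [-0.5, -0.3, -0.2]
opening: 0.001
grip_force: 0.3
```

Run:
```python
from st import *
o,M=st(); print('tool-frame',(M.T@np.append(o['position'][:2]-C,0)).round(1),'Ftool',(M.T@o['force']).round(2))
```

```text
t 13.62 [456.7  41.1  55.8] yaw 147.43 tilt [-0.  0. -1.] r 49.8 th 167.5 F [-0.51 -0.29 -0.24] open 0.0005665737015030612 q6 0.5
tool-frame [ 46.8 -17.1   0. ] Ftool [ 0.27 -0.52  0.24]
```

Emit:
carry_out --pt "0 0 0 0 0.03 0 -1" --pt "0 0 0 0 0 0 -1"

```text
time_s: 13.88
position: [457.2, 41.7, 55.8]
orientation: [0.28, 0.96, 0.0, 0.0]
force: [-0.8, -0.0, 0.5]
opening: -0.0
grip_force: 0.3
```

Emit:
carry_out --pt "0 0 0 0 0.03 0 -1" --pt "0 0 0 0 0 0 -1"

```text
time_s: 14.12
position: [457.6, 42.4, 55.8]
orientation: [0.28, 0.96, 0.0, 0.0]
force: [-0.3, 0.1, 0.6]
opening: 0.003
grip_force: 0.3
```

Run:
```python
from st import *
o,M=st(); print('tool-frame',(M.T@np.append(o['position'][:2]-C,0)).round(1),'Ftool',(M.T@o['force']).round(2))
c=cap('side','s8')['image'][150:225,265:355]
cv2.imwrite('pics/c8.png',cv2.resize(c,(720,600),interpolation=2))
```

```text
t 14.12 [457.6  42.4  55.8] yaw 147.43 tilt [ 0.  0. -1.] r 49.3 th 165.8 F [-0.32  0.07  0.55] open 0.003030482233734908 q6 0.5
tool-frame [ 46.8 -15.5  -0. ] Ftool [ 0.31 -0.11 -0.55]
```

View pics/c8.png

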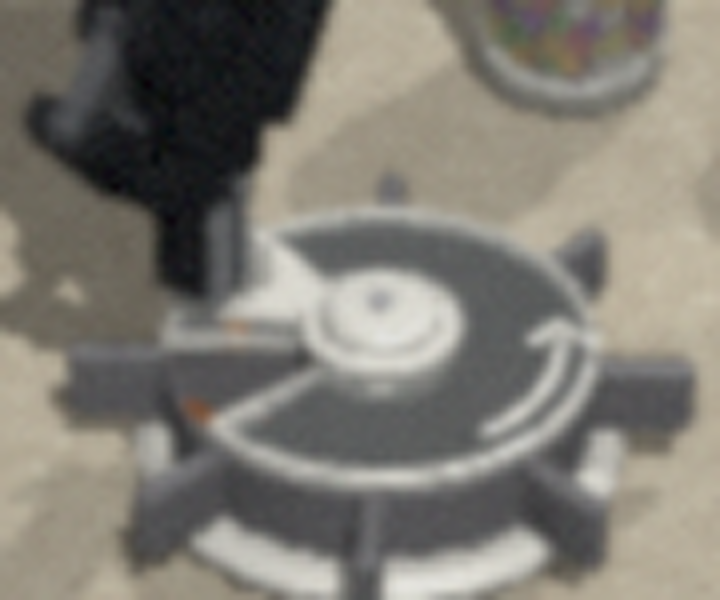

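Emit:
carry_out --pt "0 0 0 0 0.03 0 -1" --pt "0 0 0 0 0 0 -1"

```text
time_s: 14.42
position: [458.0, 43.0, 55.8]
orientation: [0.28, 0.96, 0.0, 0.0]
force: [-1.1, -0.4, -0.4]
opening: 0.0
grip_force: 0.3
```

Emit:
carry_out --pt "0 0 0 0 0.03 0 -1" --pt "0 0 0 0 0 0 -1"

```text
time_s: 14.68
position: [458.4, 43.6, 55.8]
orientation: [0.28, 0.96, 0.0, 0.0]
force: [-0.5, -0.7, -0.0]
opening: 0.003
grip_force: 0.3
```

Run:
```python
from st import *
for f in('s6','s7','s8'):pass
o,M=st(); print('tool-frame',(M.T@np.append(o['position'][:2]-C,0)).round(1),'Ftool',(M.T@o['force']).round(2),o['ft_torque'].round(2))
```

```text
t 14.68 [458.4  43.6  55.8] yaw 147.43 tilt [ 0.  0. -1.] r 48.9 th 164.2 F [-0.5  -0.66 -0.01] open 0.0025850085632598187 q6 0.5
tool-frame [ 46.8 -14.1  -0. ] Ftool [ 0.07 -0.82  0.01] [-0.12  0.21  0.08]
```

Run:
```python
from st import *
c=cap('side','s9')['image']; 
for f in ('s5','s6','s7','s8'):
    b=ld(f)['image']
    print(f,[tuple(np.round(cv2.phaseCorrelate(cv2.cvtColor(b[y:y+h,x:x+w_],6).astype('f'),cv2.cvtColor(c[y:y+h,x:x+w_],6).astype('f'))[0],2)) for x,y,w_,h in((325,185,35,40),(295,205,60,30),(270,190,30,40))])
# fin points from side depth: z 56..66 within 60 mm of axis, outside cap
d=ld('s9');P=[]
for v in range(160,215):
    for u in range(268,330):
        if d['z_map'][v,u]>0:
            p=w(d,u,v); q=p[:2]-C; rr=np.hypot(*q)
            if 58<p[2]<71 and 25<rr<62: 
                P.append((u,v,*p.round(1),rr.round(1),(np.degrees(np.arctan2(q[1],q[0]))%360).round(1),int(c[v,u].mean())))
for p in P[:60]:print(*p)
```

```text
s5 [(np.float64(0.16), np.float64(-0.17)), (np.float64(0.0), np.float64(0.08)), (np.float64(-0.09), np.float64(0.52))]
s6 [(np.float64(-0.09), np.float64(0.09)), (np.float64(-0.04), np.float64(0.07)), (np.float64(-0.15), np.float64(-0.16))]
s7 [(np.float64(-0.04), np.float64(0.05)), (np.float64(-0.02), np.float64(0.02)), (np.float64(0.01), np.float64(0.11))]
s8 [(np.float64(0.01), np.float64(0.08)), (np.float64(-0.09), np.float64(0.1)), (np.float64(-0.03), np.float64(0.05))]
297 178 471.3 54.5 69.7 41.9 144.6 184
298 178 473.4 57.0 67.8 41.7 140.1 192
296 179 469.1 51.2 69.5 41.9 150.1 134
297 179 471.2 53.9 67.4 41.5 145.3 178
298 179 473.5 50.2 70.2 37.6 148.1 192
296 180 469.0 51.5 66.5 42.1 149.8 120
297 180 471.2 52.8 65.5 40.9 146.7 159
298 180 473.5 48.3 68.8 36.7 150.5 176
295 181 466.9 42.7 70.4 40.4 162.1 87
296 181 468.9 51.7 63.5 42.3 149.6 121
297 181 471.2 50.2 64.7 39.6 149.9 146
298 181 473.4 51.5 63.6 38.4 146.4 163
295 182 466.8 43.6 67.0 40.8 161.0 87
296 182 468.9 53.1 59.6 43.1 148.0 117
297 182 471.1 54.4 58.6 42.0 144.9 144
298 182 473.4 50.0 62.0 37.6 148.5 16
[... 751 characters left out ...]
.8 177.8 26
289 185 454.0 27.8 71.0 51.5 182.8 22
290 185 456.1 29.0 70.0 49.3 181.5 32
291 185 458.1 33.6 66.4 47.4 175.9 59
292 185 460.3 34.7 65.6 45.3 174.5 87
293 185 462.5 34.3 65.9 43.1 174.7 93
294 185 464.6 36.5 64.1 41.2 171.4 93
295 185 466.7 44.2 58.1 41.1 160.3 112
287 186 449.1 37.9 60.5 56.8 172.3 72
288 186 451.4 35.5 62.3 54.2 174.5 58
289 186 453.8 31.1 65.7 51.6 179.1 47
290 186 456.0 29.9 66.5 49.4 180.4 52
291 186 458.0 36.1 61.7 47.8 173.1 70
292 186 460.3 33.6 63.6 45.3 175.8 91
293 186 462.4 33.9 63.3 43.1 175.2 101
294 186 464.6 35.4 62.2 41.1 172.9 112
291 187 457.9 36.3 58.8 47.9 172.8 87
292 187 460.1 35.8 59.2 45.6 173.1 105
293 187 462.4 33.5 60.9 43.1 175.7 126
```

The dispenser has not moved and the fin is at about 148°, near its stop at about 147°. I'll creep on until the force rises.

Emit:
carry_out --pt "0 0 0 0 0.03 0 -1" --pt "0 0 0 0 0 0 -1"

```text
time_s: 14.98
position: [458.7, 44.0, 55.8]
orientation: [0.281, 0.96, -0.0, -0.0]
force: [-0.9, -1.8, 0.9]
opening: 0.0
grip_force: 0.9
```

Emit:
carry_out --pt "0 0 0 0 0.03 0 -1" --pt "0 0 0 0 0 0 -1"

```text
time_s: 15.22
position: [458.7, 44.3, 55.7]
orientation: [0.281, 0.96, -0.001, -0.0]
force: [-3.0, -4.5, 2.1]
opening: 0.001
grip_force: 2.5
```

The force has risen to about 5 N, so the shutter is on its stop. I'll back off and lift clear.

Emit:
carry_out --pt "0 0 0 0 -0.1 0 -1" --pt "0 0 0 0 -0.3 0 -1" --pt "0 0 0 0 0 -0.5 -1" --pt "0 0 0 0 0 -0.9 -1" --pt "0 0 0 0 0 -0.9 -1" --pt "0 0 0 0 0 -0.9 -1" --pt "0 0 0 0.9 -0.5 -0.9 -1" --pt "0 0 0 0.9 -0.9 0 -1" --pt "0 0 0 0 -0.9 0 -1" --pt "0 0 0 0 -0.9 0 -1" --pt "0 0 0 0 -0.9 0 -1" --pt "0 0 0 0 -0.9 0 -1"

```text
time_s: 16.73
position: [348.7, -45.2, 159.2]
orientation: [0.28, 0.96, 0.0, 0.001]
force: [1.0, 0.7, -0.2]
opening: 0.006
grip_force: 0.0
```

Emit:
carry_out --pt "0 0 0 0 -0.9 0 -1" --pt "0 0 0 0 -0.9 0 -1" --pt "0 0 0 0 -0.9 0 -1" --pt "0 0 0 0 -0.9 0 -1" --pt "0 0 0 0 0 0 -1"

```text
time_s: 17.35
position: [300.3, -121.3, 159.1]
orientation: [0.282, 0.959, 0.0, 0.001]
force: [-0.4, -0.2, 0.2]
opening: 0.004
grip_force: 0.0
```

Run:
```python
from st import *
st()
d=cap('side','s10');c=d['image'];g=lambda i:cv2.cvtColor(i,6).astype('f')
b=ld('side0')['image']
print([np.round(cv2.phaseCorrelate(g(b[y:y+h,x:x+k]),g(c[y:y+h,x:x+k]))[0],2) for x,y,k,h in((325,185,35,40),(295,205,60,30),(320,105,40,60),(275,130,28,35),(365,255,30,50),(225,280,80,30))])
P=[]
for v in range(160,215):
    for u in range(268,330):
        if d['z_map'][v,u]>0:
            p=w(d,u,v);q=p[:2]-C;rr=np.hypot(*q)
            if 57<p[2]<72 and 30<rr<60:P.append(np.degrees(np.arctan2(q[1],q[0]))%360)
print(len(P),np.percentile(P,[10,50,90]))
```

```text
t 17.35 [ 300.3 -121.3  159.1] yaw 147.25 tilt [ 0.002 -0.    -1.   ] r 255.1 th 216.5 F [-0.39 -0.19  0.2 ] open 0.003892368537965226 q6 -0.04
[array([-0.01,  0.01]), array([0.08, 0.03]), array([ 0.01, -0.05]), array([-0.  , -0.07]), array([-0.03, -0.12]), array([-0.11,  0.07])]
46 [143.61185887 147.54886855 150.13838394]
```

The fin is at 147.5°, fully open. The wheel is at rest, and the dispenser and bystanders have not moved. I'm handing in.

```bash
python3 -c "
from workcell import r
print(r.close_job())"
```

```text
the job is handed in; nothing more can be done
None
```

I flicked the wheel on one click, so the first compartment with tablets is under the opening, then pushed the shutter open to its stop and handed the job in at about 17 s; camera checks showed the dispenser and the four bystanders had not moved.

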